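Release and open the cuvette reader's sprung lid

ROBOT

A 6-joint arm with a two-finger parallel gripper is mounted at the origin on a cart in front of the work surface, level with it; the furniture and walls round the work are solid. World frame = base frame: x ahead of the robot, y to its left, z up, the work surface at z = 0. Lengths are in mm, angles in degrees, forces in N, time in s.
With the tool pointing down it reaches from about 300 to 850 mm from the base axis. Payload 4.2 kg.
Tool frame: the origin (TCP) lies at the very end of the fingers, on their centre line; the grasp point (between the pads) lies 19 mm behind it; y points along the fingers, z is the direction in which the jaws open and shut, and the axes are right-handed (so a half turn about y gives the same grasp; the last joint's range is limited). The gripper opens to 91 mm and grips with 3 to 60 N. Pads are 32 mm wide; open, the fingers measure 118 mm over their backs; the gripper's body (76 mm by 178 mm) begins 60 mm behind the grasp point.
Start: joints at [-70.703, 18.312, 89.639, -0, 72.044, -1.146], TCP at [200.839, -538.804, 186.776] pointing down, gripper open.
Joint ranges: [-177.97, 177.97], [-48.28, 115.42], [12.27, 149.76], [-77.06, 257.06], [2.81, 150.46], [-146.56, 146.56]. Speed limits (degrees/s): [147.25, 147.25, 180, 180, 180, 180].

INTERFACE

Orientations are given as a 3x3 rotation matrix whose columns are the frame's x, y, z axes.
In Python, from station import sense, camera, get_calibration, close_job gives the robot as it stands.
- The arm moves only by the tool arm_command, never from a script. Its argument "rows" is a list of rows, each a list of 7 numbers: the turn, a rotation vector about the tool's x, y, z in rad, then the shift along the tool's x, y, z in cm, then the closure in counts, from 0 (fully open) to 255 (shut). In form: [[rx, ry, rz, tx, ty, tz, jaw], ...]. A call has 1 to 5 rows; each row shifts and turns the commanded pose from where the row before left it, along the tool's axes as they then stand; what a row does not reach is not made up. A row lasts 1/12 s, in which the tool goes at most 41.7 mm and 7.16 degrees, less where a joint would pass 70% of its speed; a pose out of reach is approached as far as the arm can. A call is refused whole if a number of a shift passes 4.17 or a number of a turn 0.125, either way. A call with a gripper value outside its range is refused whole. The fingers move at their own pace and stop on an object; "squeeze" is the grip in N (left out, the last holds). Time passes only in rows, so rows that do not move let the fingers close. It gives the time, the measured TCP pose, the force and the opening at its end, in the units of the state.
- sense(): the state, without advancing time (a new reading comes with each control period).
- camera(name): name is "scene" or "side" or "wrist"; returns the picture (400x640x3 uint8, blue, green, red); there is no depth.
- get_calibration(name): a dict with "mtx" (3x3 intrinsics, pixels), "rvec" (rotation vector, rad) and "tvec" (3), from world to camera coordinates, as OpenCV has them. Camera axes: x right, y down, z forward; pixel columns grow to the right and rows downward; lengths in mm; the calibration is good to about 2 mm. A picture is of the moment at which its call begins: read the wrist's pose just before it. get_calibration takes no time and is no camera call; for the wrist camera it gives the pose at the moment of the call.
- close_job(): hands the job in, once; it reports no verdict.
The state is a dict: "clock": time; "qpos": joint angles; "dq": joint speeds; "tau": joint torques, N m; "eef_pos": TCP position; "eef_rot": TCP orientation; "force": force on the tool from outside, world axes, zero at the start; "torque": the same for the moment, N m; "opening": finger opening in mm.
Only numpy, scipy, OpenCV 4.12 (cv2) and the standard library are available. Lean on these libraries where they do the work, as an engineer would, in place of code of your own. Each camera call takes 0.05 s, during which the arm holds its last target.

TASK

Open the lid of the wider of the two cuvette readers: press down the release tab at its front with a fingertip so that the lid springs ajar, then push the lid back with the fingers until it rests fully open by itself. Do it gently and do not grip or lift anything; keep the reader where it stands, leave the narrow reader shut and disturb nothing else on the worktop.

Things in the scene. Friction and masses are not known exactly. Their poses are not given: they have to be found in the camera images.
- wide_reader: the wider of two white bench-top cuvette readers: a box 150 mm deep, 130 mm wide, about 66 mm tall, 2.2 kg, standing loose on rubber feet; grey lid on top hinged along its rear, black release tab at the middle of its front. Origin at the centre of its underside; x points from its front (tab) to its rear (hinge), y to its left, z up.
- wide_tab (a joint): release tab of the wide reader, rad: 0 up (at rest), 0.25 fully down. A rocker pivoted at x=-50, z=38 mm in the reader's frame, its pad sticking out to the front; it lets the lid go at about 0.15 and springs back up when let go. Pressing the pad at its marked point takes 3 to 6 N and about 7 mm of travel to the bottom.
- wide_tab_press (a point): middle of the ribbed pad of the wide reader's tab, on its top face: the point to press straight down (its pad top is about 58 mm above the worktop). Moves with the tab. The pad spans x=-58 to -88 mm in the reader's frame and is 26 mm wide; this point lies at x=-79. The upright behind it rises to z=66.
- wide_lid (a joint): lid of the wide reader, rad: 0 shut and latched; when the tab is pressed a spring pin lifts it to about 0.8 (ajar) and no further; damped; pushed past vertical (1.57) it sinks back by its own weight to its stop at 1.95 (fully open). Let go before vertical it sinks back to ajar. Pushing it takes under 5 N; push up and back along its arc (a level push at its edge can jam by friction).
- wide_lid_edge (a point): middle of the front edge of the wide lid's lip (lip 60 mm wide, 4 mm thick), 105 mm from the hinge line. Moves with the lid: ajar it stands about 130 mm above the worktop.
- wide_lid_hinge (a point): middle of the wide lid's hinge line, 60 mm above the worktop; the line runs along the reader's y; its x axis points to the rear of the reader. At reader x=+55 mm; the lid's plate, 106 mm wide, reaches 95 mm forward of it and the lip 105 mm; shut, the lip's top is level with this line
- narrow_reader: the narrower reader: the same shape, height and depth but 84 mm wide, with one cell instead of four; to be left alone. Origin at the centre of its underside, axes as for the wide one.
- narrow_lid (a joint): lid of the narrow reader, rad: 0 shut and latched; must stay shut
- pencil: pencil, 7 mm thick and 112 mm long, lying along the front edge of the worktop, in front of the readers; loose
- jar_clear: clear glass jar with a blue cap, 55 mm across, 123 mm tall, behind the left-hand reader; loose, origin at the centre of its underside
- jar_amber: amber glass jar with a blue cap, 55 mm across, 123 mm tall, to the right; loose, origin at the centre of its underside
- measuring_cylinder: measuring cylinder on a foot, 46 mm across, 138 mm tall, to the right; loose, origin at the centre of its underside
- white_bottle: small white bottle, 37 mm across, 74 mm tall, to the left; loose, origin at the centre of its underside
- vial_e: small vial with a black cap, 23 mm across, 48 mm tall, to the left; loose, origin at the centre of its underside

How it is judged (in metres and radians):
On the way, in this order (a step that is already met when the one before it is completed fails the run):
1. the wide reader's release tab is pressed down by the robot (value of joint wide_tab above 0.12 rad and contact force between the fingers and wide_reader above 0.3 N).
2. the wide reader's lid is pushed open past vertical (value of joint wide_lid above 1.65 rad), for 0.1 s.
At the end, for the whole second after the job is handed in: The wide reader's lid rests fully open by itself (beyond 1.75 rad of 1.95), its tab is up again (below 0.06 rad), the narrow reader's lid is still shut (below 0.06 rad), the wide reader stands level within 30 mm and the narrow one within 20 mm of where it stood (value of joint wide_lid above 1.75 rad and velocity of joint wide_lid below 0.5 rad/s and value of joint each of wide_tab, narrow_lid below 0.06 rad and distance of wide_reader from where it was at the start of the episode below 0.03 m and distance of narrow_reader from where it was at the start of the episode below 0.02 m and angle between wide_reader's own z axis and vertical below 0.06 rad); the robot touches nothing.
It fails at once if the narrow reader's lid is released (value of joint narrow_lid above 0.1 rad).
It fails at once if a reader is shoved (wide 30 mm, narrow 20 mm), lifted or tipped (0.15 rad) (distance of wide_reader from where it was at the start of the episode above 0.03 m or distance of narrow_reader from where it was at the start of the episode above 0.02 m or height (world z) of any of wide_reader, narrow_reader above 0.012 m or angle between any of wide_reader, narrow_reader's own z axis and vertical above 0.15 rad).
It fails at once if the wide reader's lid is gripped or forced (more than 35 N on it from the fingers) (contact force between the fingers and wide_lid above 35 N).
It fails at once if one of the small things round the readers is moved by more than 25 mm, lifted or knocked over (distance of any of pencil, jar_clear, jar_amber, measuring_cylinder, white_bottle, vial_e from where it was at the start of the episode above 0.025 m or angle between any of jar_clear, jar_amber, measuring_cylinder, white_bottle, vial_e's own z axis and vertical above 0.5 rad).
It also fails if it takes over 40 s, if anything falls off the work surface, if the arm or the gripper's body presses on something with over 40 N, if the wrist force passes 120 N, or if a joint passes its speed limit or range.

## Working session

There is one attempt and no reset: what is moved stays moved. The work goes in short steps, Python scripts to look and compute and a tool call to move; the robot and the scene stay as the last step left them, time stands still between calls to the robot, and variables do not carry over. Pictures are saved under pics/ and viewed, and the job is handed in when it is done.

Besides the shell and the picture viewer there is one more tool, called after "Call:" by a JSON object that holds its "method" and its "body", one argument or row to a line. arm_command: Moves the arm, as the interface text tells. Its arguments: {"type":"object","properties":{"rows":{"type":"array","items":{"type":"array","items":{"type":"number"}}},"squeeze":{"type":"number"}},"required":["rows"]}

```bash
mkdir -p pics; ls
python3 - <<'E'
from station import *
import cv2
s=sense();print(s)
for n in ["scene","side"]:
    cv2.imwrite(f"pics/{n}0.png",camera(n)); c=get_calibration(n); print(n,c)
E
```

```text
pics
{'clock': 0.0, 'qpos': array([-7.07034724e+01,  1.83490992e+01,  8.97054286e+01, -3.28978370e-03,
        7.20435685e+01, -1.14652299e+00]), 'dq': array([-0.06524049,  0.02932442,  0.01737713, -0.13093462,  0.10059387,
       -0.14632475]), 'tau': array([ 1.96117151e-03, -4.12466168e+01, -2.31972420e+01,  7.29023502e-02,
        4.56717331e-02, -1.47909363e-04]), 'eef_pos': array([ 200.62956353, -538.27913207,  185.95242422]), 'eef_rot': array([[-9.37013611e-01, -6.17328482e-04,  3.49292301e-01],
       [-3.49292845e-01,  1.59786734e-03, -9.37012249e-01],
       [ 2.03215917e-05, -9.99998533e-01, -1.71285186e-03]]), 'force': array([-0.31090176, -0.17609345,  0.79461919]), 'torque': array([0.03863753, 0.00321958, 0.01034787]), 'opening': 91.21805124590529}
scene {'mtx': array([[363.62947095,   0.        , 323.94962288],
       [  0.        , 363.62947095, 203.05044723],
       [  0.        ,   0.        ,   1.        ]]), 'rvec': array([ 2.02313208, -0.83050029,  0.48227181]), 'tvec': array([-564.66977754,  189.21381306,  925.69995643])}
side {'mtx': array([[508.74121008,   0.        , 319.66916302],
       [  0.        , 508.74121008, 198.68560998],
       [  0.        ,   0.        ,   1.        ]]), 'rvec': array([ 1.64901567, -1.41836906,  0.86203978]), 'tvec': array([-309.32729192,  317.63132962,  782.04176222])}
```

View pics/scene0.png

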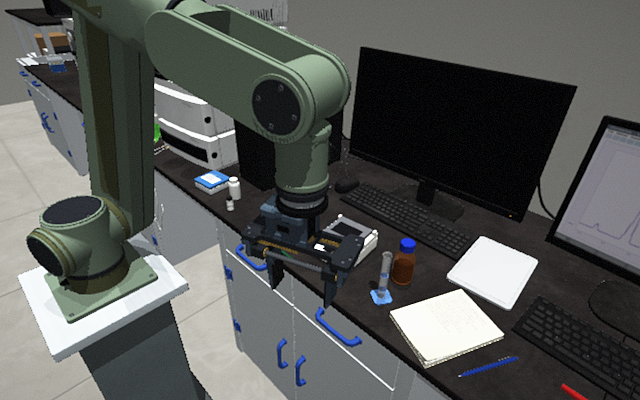

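View pics/side0.png

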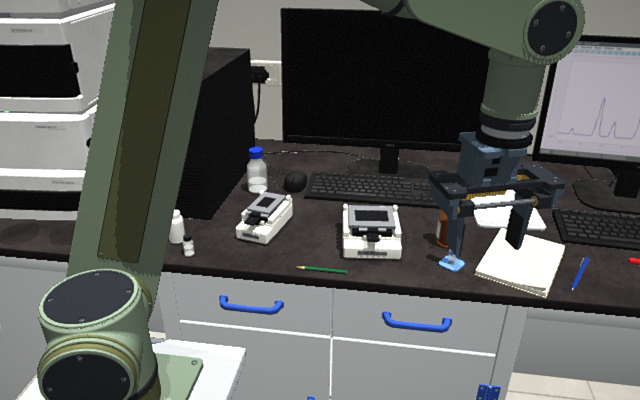

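The side view shows the narrow reader near (265,217) and the wide one near (372,232). The pencil is at (322,269). I'll zoom in on the readers.

Run:
```python
import cv2
i=cv2.imread("pics/side0.png")
cv2.imwrite("pics/side0z.png",cv2.resize(i[190:280,225:425],None,fx=4,fy=4,interpolation=cv2.INTER_CUBIC))
```

```text
(no output)
```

View pics/side0z.png

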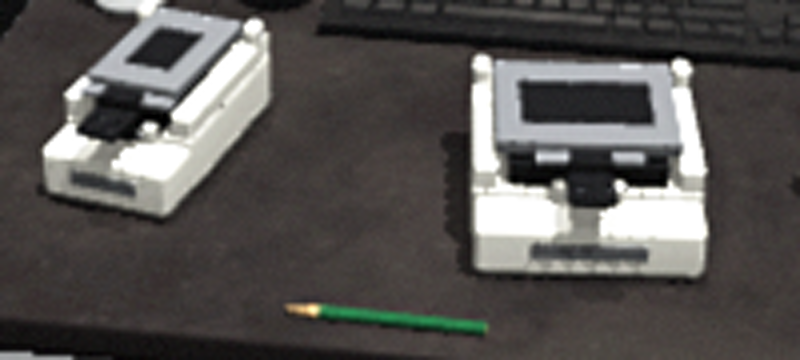

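```bash
cat > h.py <<'E'
import numpy as np,cv2
from scipy.optimize import least_squares
def P(cal): return cal["mtx"],np.array(cal["rvec"],float),np.array(cal["tvec"],float)
def proj(cal,X):
    m,r,t=P(cal); return cv2.projectPoints(np.array(X,float).reshape(-1,3),r,t,m,None)[0].reshape(-1,2)
def back(cal,uv,z):
    m,r,t=P(cal); R=cv2.Rodrigues(r)[0]; o=-R.T@t.ravel(); d=R.T@np.linalg.inv(m)@np.array([uv[0],uv[1],1.]); return o+d*(z-o[2])/d[2]
def tw(p,X):
    X=np.array(X,float); c,s=np.cos(p[2]),np.sin(p[2])
    return np.c_[p[0]+c*X[:,0]-s*X[:,1],p[1]+s*X[:,0]+c*X[:,1],X[:,2]]
def fit(cal,X,uv,p0):
    f=lambda p:(proj(cal,tw(p,X))-uv).ravel()
    r=least_squares(f,p0,loss="soft_l1"); return r.x,f(r.x).reshape(-1,2)
E
python3 - <<'E'
from h import *
from station import *
c=get_calibration("side"); np.set_printoptions(precision=2,suppress=True)
z=lambda a:np.array([[225+u/4,190+v/4] for u,v in a])
uv=z([(475,271),(704,275),(590,188),(500,145),(681,152)])
X=[(-75,65,3),(-75,-65,3),(-79,0,58),(-40,53,63),(-40,-53,63)]
for p,k in zip(uv,X): print(back(c,p,k[2]))
p,e=fit(c,X,uv,[500,-200,0]); print(p,np.degrees(p[2]),e)
uv=z([(45,193),(165,215),(110,125)])
for p,zz in zip(uv,[3,3,58]): print(back(c,p,zz))
for a in z([(287,308),(487,328)]): print("pencil",back(c,a,4))
s=sense()
pp=lambda uv,zz:print(uv,back(c,uv,zz))
pp((257,190),0);pp((451,265),0);pp((176,241),0);pp((189,254),0)
E
```

```text
[ 446.39 -300.68    3.  ]
[ 462.03 -426.88    3.  ]
[ 454.8  -361.19   58.  ]
[ 484.33 -309.1    63.  ]
[ 492.31 -409.32   63.  ]
[ 529.44 -354.44    0.11] 6.312107465045709 [[-1.09 -0.44]
 [ 0.19  0.01]
 [ 0.79  1.01]
 [-1.33  0.  ]
 [ 1.02 -0.65]]
[488.21 -40.81   3.  ]
[ 475.79 -116.56    3.  ]
[480.48 -85.64  58.  ]
pencil [ 394.3 -204.1    4. ]
pencil [ 392.68 -312.76    4.  ]
(257, 190) [748.07 -23.06   0.  ]
(451, 265) [ 459.01 -535.74    0.  ]
(176, 241) [459.28  97.12   0.  ]
(189, 254) [411.99  46.75   0.  ]
```

The fit puts the wide reader near (529,-354) with yaw about 6°. Next I'll learn the tool axes and check the wrist camera.

Call:
{"method": "arm_command", "body": {
  "rows": [
    [0, 0, 0, 0, -4, 0, 255],
    [0, 0, 0, 0, -3, 0, 255],
    [0, 0, 0, 0, 0, 0, 255],
    [0, 0, 0, 0, 0, 0, 255]
  ],
  "squeeze": 5
}}

```text
clock: 0.43
eef_pos: [201.1, -539.6, 258.3]
eef_rot: [[-0.937, 0.001, 0.349], [-0.349, -0.003, -0.937], [0.0, -1.0, 0.004]]
force: [0.0, 0.1, -0.7]
opening: 67.3
```

Run:
```python
from station import *
import cv2,numpy as np
np.set_printoptions(precision=3,suppress=True)
s=sense();print(s["clock"],s["qpos"],s["eef_pos"],s["eef_rot"],s["opening"])
c=get_calibration("wrist");print(c)
R=cv2.Rodrigues(np.array(c["rvec"]))[0];print("cam",-R.T@np.array(c["tvec"]).ravel(),R)
cv2.imwrite("pics/w1.png",camera("wrist"))
```

```text
0.4333 [-70.703  16.274  82.319  -0.001  81.198  -1.147] [ 201.107 -539.574  258.301] [[-0.937  0.001  0.349]
 [-0.349 -0.003 -0.937]
 [ 0.    -1.     0.004]] 67.26601922344508
{'mtx': array([[303.133,   0.   , 325.1  ],
       [  0.   , 303.133, 199.978],
       [  0.   ,   0.   ,   1.   ]]), 'rvec': array([-2.378,  1.652,  0.234]), 'tvec': array([-577.037,  -51.088,  458.078])}
cam [ 276.271 -511.227  455.784] [[ 0.349 -0.937  0.003]
 [-0.899 -0.334  0.282]
 [-0.263 -0.102 -0.959]]
```

View pics/w1.png

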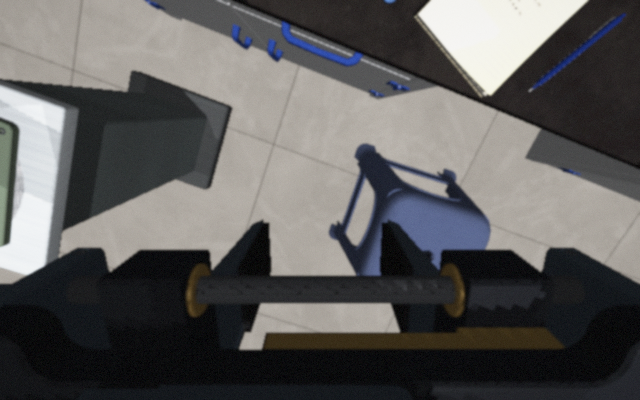

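The wrist camera sits on the tool's −x side, looking down and slightly back. I'll yaw to line up with the reader and move in front of and above it.

Call:
{"method": "arm_command", "body": {
  "rows": [
    [0, 0.123, 0, 0, 0, 0, 255],
    [0, 0.123, 0, 0, 0, 0, 255],
    [0, 0, 0, -3.45, 0, -2.4, 255],
    [0, 0, 0, -3.45, 0, -2.4, 255],
    [0, 0, 0, -3.45, 0, -2.4, 255]
  ]
}}

```text
clock: 0.9
eef_pos: [294.8, -454.8, 254.4]
eef_rot: [[-0.994, -0.002, 0.108], [-0.108, 0.004, -0.994], [0.002, -1.0, -0.004]]
force: [0.4, -0.3, 0.5]
opening: 30.2
```

Call:
{"method": "arm_command", "body": {
  "rows": [
    [0, 0, 0, -3.45, 0, -2.5, 255],
    [0, 0, 0, -3.45, 0, -2.5, 255],
    [0, 0, 0, -3.45, 0, -2.5, 255],
    [0, 0, 0, 0, 0, 0, 255],
    [0, 0, 0, 0, 0, 0, 255]
  ]
}}

```text
clock: 1.32
eef_pos: [388.0, -370.3, 254.9]
eef_rot: [[-0.993, -0.003, 0.115], [-0.115, 0.002, -0.993], [0.003, -1.0, -0.003]]
force: [0.5, -0.3, -0.1]
opening: 0.6
```

Run:
```python
from station import *
import cv2,numpy as np,pickle
np.set_printoptions(precision=3,suppress=True)
s=sense();print(s["clock"],s["qpos"],s["eef_pos"],s["eef_rot"],s["opening"])
c=get_calibration("wrist");pickle.dump(c,open("w2.pkl","wb"))
cv2.imwrite("pics/w2.png",camera("wrist"))
```

```text
1.3167 [-44.876  12.872  87.443  -0.023  79.894  38.53 ] [ 388.026 -370.325  254.906] [[-0.993 -0.003  0.115]
 [-0.115  0.002 -0.993]
 [ 0.003 -1.    -0.003]] 0.5930866740194302
```

View pics/w2.png

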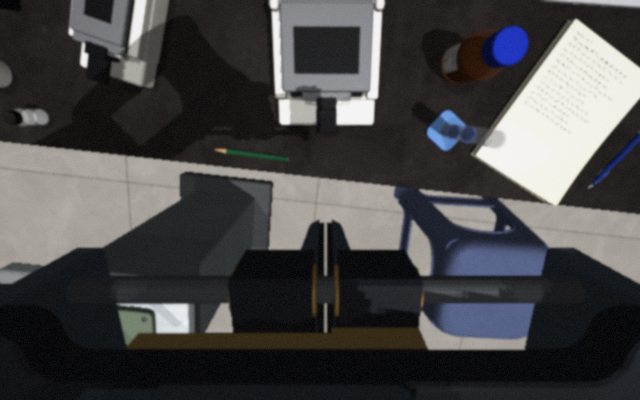

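Run:
```python
import cv2
i=cv2.imread("pics/w2.png")
cv2.imwrite("pics/w2z.png",cv2.resize(i[0:145,250:410],None,fx=4,fy=4,interpolation=cv2.INTER_CUBIC))
```

```text
(no output)
```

View pics/w2z.png

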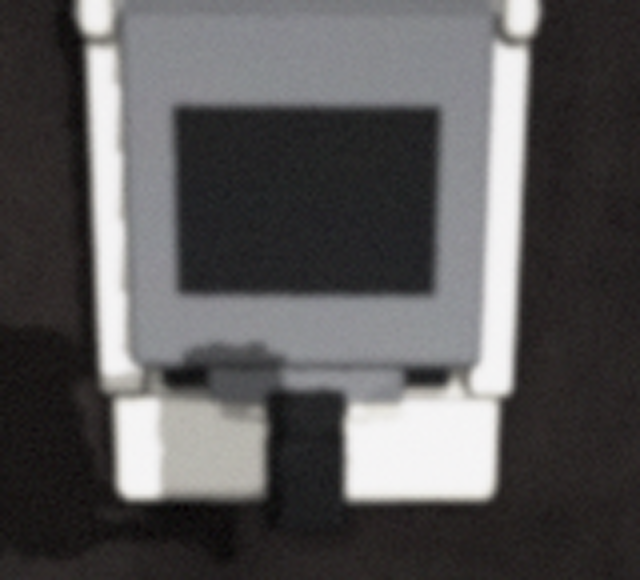

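Run:
```python
from h import *
import pickle
c=pickle.load(open("w2.pkl","rb")); np.set_printoptions(precision=2,suppress=True)
z=lambda a:np.array([[250+u/4,v/4] for u,v in a])
uv=z([(274,526),(343,527),(133,365),(478,362)])
X=[(-88,13,57),(-88,-13,57),(-40,53,64),(-40,-53,64)]
for p,k in zip(uv,X): print(back(c,p,k[2]))
p,e=fit(c,X,uv,[529,-354,.1]); print(p,np.degrees(p[2]),e)
print("press",tw(p,[(-79,0,58)]), tw([529.4,-354.4,.11],[(-79,0,58)]))
```

```text
[ 441.25 -355.41   57.  ]
[ 443.47 -377.28   57.  ]
[ 484.07 -308.06   64.  ]
[ 496.86 -411.37   64.  ]
[ 529.92 -354.97    0.12] 7.068352029653455 [[-1.98 -0.02]
 [ 1.17 -0.44]
 [-0.65  0.25]
 [ 0.91  0.22]]
press [[ 451.52 -364.69   58.  ]] [[ 450.88 -363.07   58.  ]]
```

Both cameras agree that the press point is at about (451,-364,58). I'll go above it.

Call:
{"method": "arm_command", "body": {
  "rows": [
    [0, 0, 0, -3.1, 0, 0.1, 255],
    [0, 0, 0, -3.05, 3, 0, 255],
    [0, 0, 0, 0, 4, 0, 255],
    [0, 0, 0, 0, 4, 0, 255],
    [0, 0, 0, 0, 3, 0, 255]
  ]
}}

```text
clock: 1.78
eef_pos: [445.2, -366.8, 113.5]
eef_rot: [[-0.994, -0.004, 0.109], [-0.109, 0.003, -0.994], [0.004, -1.0, -0.003]]
force: [0.3, 0.0, 0.7]
opening: 0.8
```

Call:
{"method": "arm_command", "body": {
  "rows": [
    [0, 0, 0, 0, 2, 0, 255],
    [0, 0, 0, 0, 1.4, 0, 255],
    [0, 0, 0, 0, 0, 0, 255],
    [0, 0, 0, 0, 0, 0, 255]
  ]
}}

```text
clock: 2.12
eef_pos: [446.2, -367.5, 82.5]
eef_rot: [[-0.994, -0.002, 0.109], [-0.109, 0.001, -0.994], [0.002, -1.0, -0.002]]
force: [-0.2, -0.0, 0.7]
opening: 0.6
```

Run:
```python
from station import *
import cv2,numpy as np,pickle
np.set_printoptions(precision=3,suppress=True)
s=sense();print(s["clock"],s["qpos"],s["eef_pos"],s["eef_rot"],s["force"])
a=camera("wrist"); b=camera("side")
cv2.imwrite("pics/w3.png",cv2.resize(np.vstack([cv2.resize(a[100:300,160:480],None,fx=2,fy=2),cv2.resize(b[180:280,300:460],None,fx=4,fy=4)]),(480,600)))
```

```text
2.1167 [-40.598  23.445  97.8    -0.025  58.903  43.186] [ 446.245 -367.478   82.536] [[-0.994 -0.002  0.109]
 [-0.109  0.001 -0.994]
 [ 0.002 -1.    -0.002]] [-0.223 -0.025  0.683]
```

View pics/w3.png

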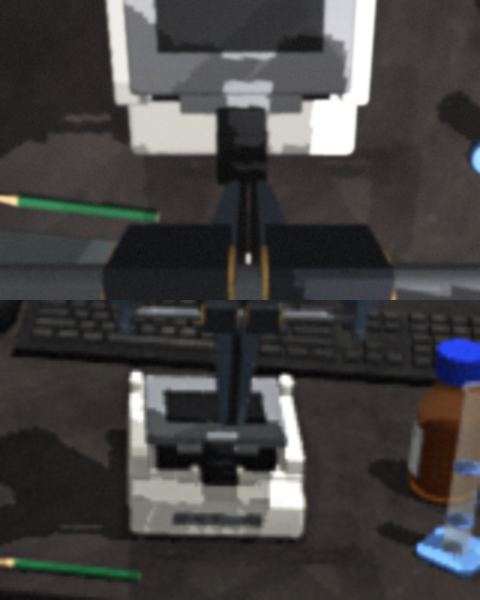

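The finger stands in line with the tab, about 3 mm off both ways. I'll correct that and press slowly.

Call:
{"method": "arm_command", "body": {
  "rows": [
    [0, 0, 0, -0.3, 1.2, -0.3, 255],
    [0, 0, 0, 0, 0.8, 0, 255],
    [0, 0, 0, 0, 0.2, 0, 255],
    [0, 0, 0, 0, 0.2, 0, 255],
    [0, 0, 0, 0, 0.2, 0, 255]
  ]
}}

```text
clock: 2.63
eef_pos: [450.7, -363.8, 58.0]
eef_rot: [[-0.994, 0.001, 0.11], [-0.11, -0.001, -0.994], [-0.001, -1.0, 0.001]]
force: [0.6, -0.4, -0.1]
opening: 0.4
```

Call:
{"method": "arm_command", "body": {
  "rows": [
    [0, 0, 0, 0, 0.15, 0, 255],
    [0, 0, 0, 0, 0.15, 0, 255],
    [0, 0, 0, 0, 0, 0, 255]
  ]
}}

```text
clock: 2.88
eef_pos: [450.5, -363.4, 54.5]
eef_rot: [[-0.994, -0.0, 0.111], [-0.111, -0.0, -0.994], [0.0, -1.0, 0.0]]
force: [-0.5, 0.2, -0.2]
opening: 0.3
```

Call:
{"method": "arm_command", "body": {
  "rows": [
    [0, 0, 0, 0, 0.15, 0, 255],
    [0, 0, 0, 0, 0.15, 0, 255],
    [0, 0, 0, 0, 0, 0, 255]
  ]
}}

```text
clock: 3.13
eef_pos: [450.4, -363.3, 51.3]
eef_rot: [[-0.994, -0.0, 0.111], [-0.111, 0.0, -0.994], [0.0, -1.0, -0.0]]
force: [0.6, 0.1, -0.6]
opening: 0.2
```

Run:
```python
from station import *
import cv2,numpy as np,pickle
np.set_printoptions(precision=3,suppress=True)
s=sense();print(s["clock"],s["eef_pos"],s["force"])
a=camera("wrist"); b=camera("side")
cv2.imwrite("pics/w4.png",cv2.resize(np.vstack([cv2.resize(a[100:300,160:480],None,fx=2,fy=2),cv2.resize(b[180:280,300:460],None,fx=4,fy=4)]),(480,600)))
```

```text
3.1333 [ 450.381 -363.301   51.311] [ 0.585  0.095 -0.593]
```

View pics/w4.png

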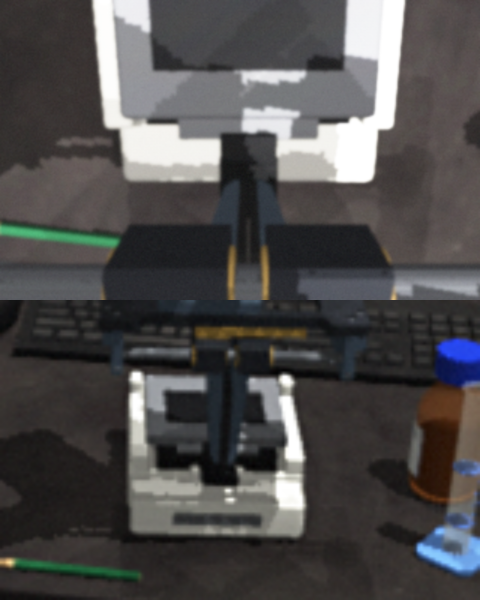

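Run:
```python
from station import *
from h import *
np.set_printoptions(precision=1,suppress=True)
s=sense();c=get_calibration("wrist");d=get_calibration("side")
a=camera("wrist");b=camera("side")
p=[529.7,-354.7,.116]
R=s["eef_rot"];t=s["eef_pos"]
corn=[t+R@np.array(v) for v in [(-16,0,-13),(-16,0,13),(16,0,13),(16,0,-13),(0,0,0)]]
pad=tw(p,[(-58,13,58),(-58,-13,58),(-88,-13,58),(-88,13,58)])
for im,k in((a,c),(b,d)):
    for q,col in((corn,(0,0,255)),(pad,(0,255,0))):
        for u in proj(k,q): cv2.circle(im,tuple(int(round(w*8)) for w in u),8,col,-1,shift=3)
print(proj(c,corn),proj(c,pad))
cv2.imwrite("pics/w5.png",np.hstack([cv2.resize(a[150:260,270:380],(400,400)),cv2.resize(b[210:260,345:395],(400,400))]))
```

```text
[[305.7 208.8]
 [343.7 208.8]
 [342.9 251.4]
 [306.5 251.4]
 [324.7 230.5]] [[305.6 203.8]
 [345.1 203.6]
 [344.5 245.3]
 [306.6 245.5]]
```

View pics/w5.png

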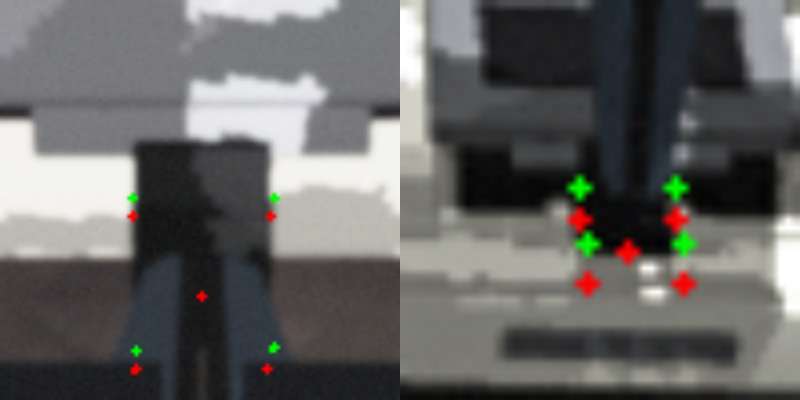

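Run:
```python
from station import *
from h import *
np.set_printoptions(precision=1,suppress=True)
s=sense();c=get_calibration("wrist");d=get_calibration("side")
print(s["eef_pos"],s["force"])
for z in (50,58,65,75): print(z,"wrist",back(c,(320,221),z),"side",back(d,(373.7,233.8),z))
a=camera("scene");u=proj(get_calibration("scene"),s["eef_pos"])[0];print(u)
x,y=int(u[0]),int(u[1]);i=a[y-60:y+40,x-70:x+70].copy()
cv2.imwrite("pics/s6.png",cv2.resize(i,None,fx=5,fy=5,interpolation=cv2.INTER_CUBIC))
```

```text
[ 450.6 -363.4   51.6] [-0.5  0.6 -0.6]
50 wrist [ 456.7 -359.4   50. ] side [ 481.6 -362.8   50. ]
58 wrist [ 459.7 -359.3   58. ] side [ 468.5 -363.1   58. ]
65 wrist [ 462.2 -359.1   65. ] side [ 457.  -363.3   65. ]
75 wrist [ 466.  -358.9   75. ] side [ 440.7 -363.6   75. ]
[328.3 249.2]
```

View pics/s6.png

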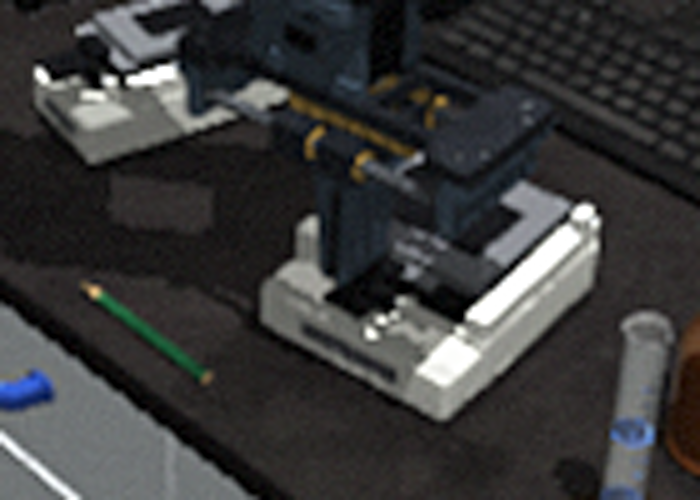

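Call:
{"method": "arm_command", "body": {
  "rows": [
    [0, 0, 0, 0, 0.15, 0, 255],
    [0, 0, 0, 0, 0.15, 0, 255],
    [0, 0, 0, 0, 0, 0, 255]
  ]
}}

```text
clock: 3.63
eef_pos: [450.3, -363.2, 48.2]
eef_rot: [[-0.994, -0.0, 0.111], [-0.111, 0.0, -0.994], [0.0, -1.0, -0.0]]
force: [0.0, -1.0, -0.8]
opening: 0.7
```

Run:
```python
from station import *
from h import *
np.set_printoptions(precision=2,suppress=True)
for k in range(3):
    a=camera("side");s=sense();print(s["eef_pos"],s["force"],s["torque"])
b=camera("scene")
cv2.imwrite("pics/s7.png",np.hstack([cv2.resize(a[190:270,330:410],(400,400)),cv2.resize(b[200:280,280:360],(400,400))]))
```

```text
[ 450.35 -363.27   48.31] [-0.78  0.97  0.46] [ 0.01 -0.    0.04]
[ 450.44 -363.32   48.41] [-0.33  0.37  0.47] [-0.02  0.   -0.02]
[ 450.5  -363.39   48.48] [-0.14 -0.01 -0.08] [ 0.05  0.   -0.  ]
```

View pics/s7.png

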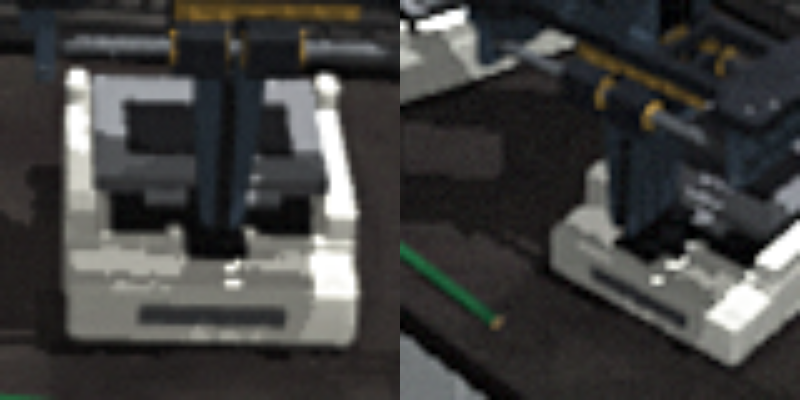

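Still no contact and the visible tip sits a little above the pad. I'll continue down in small steps.

Call:
{"method": "arm_command", "body": {
  "rows": [
    [0, 0, 0, 0, 0.1, 0, 255],
    [0, 0, 0, 0, 0.1, 0, 255],
    [0, 0, 0, 0, 0, 0, 255]
  ]
}}

```text
clock: 4.08
eef_pos: [450.4, -363.3, 46.3]
eef_rot: [[-0.994, -0.0, 0.111], [-0.111, 0.0, -0.994], [0.0, -1.0, -0.0]]
force: [0.3, -1.2, 0.4]
opening: 0.3
```

Call:
{"method": "arm_command", "body": {
  "rows": [
    [0, 0, 0, 0, 0.1, 0, 255],
    [0, 0, 0, 0, 0.1, 0, 255],
    [0, 0, 0, 0, 0, 0, 255]
  ]
}}

```text
clock: 4.33
eef_pos: [450.4, -363.3, 44.3]
eef_rot: [[-0.994, -0.0, 0.111], [-0.111, 0.0, -0.994], [0.0, -1.0, -0.0]]
force: [-0.6, -0.2, -0.9]
opening: 0.4
```

Run:
```python
from station import *
from h import *
np.set_printoptions(precision=2,suppress=True)
a=camera("side");b=camera("scene");c=camera("wrist")
f=lambda i:cv2.resize(i,(400,300),interpolation=cv2.INTER_CUBIC)
cv2.imwrite("pics/s8.png",np.vstack([np.hstack([f(a[205:265,333:413]),f(b[215:275,290:370])]),np.hstack([f(c[130:250,240:400]),f(cv2.imread("pics/side0.png")[205:265,333:413])])]))
```

```text
(no output)
```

View pics/s8.png

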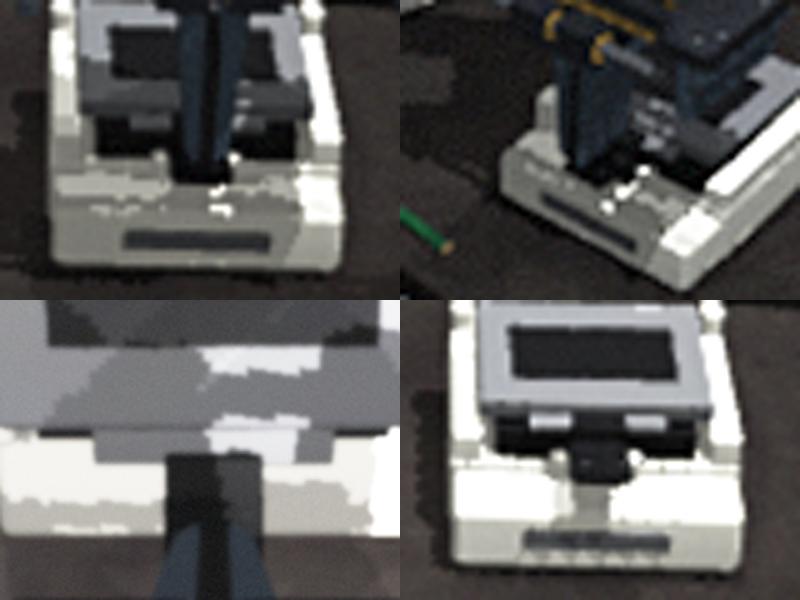

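Run:
```python
from station import *
from h import *
np.set_printoptions(precision=2,suppress=True)
t=np.array([200.63,-538.28,185.95]);R=np.array([[-.937,0,.349],[-.349,0,-.937],[0,-1,0]])
out=[]
for n,(x0,x1,y0,y1) in (("side",(430,560,170,270)),("scene",(230,360,220,320))):
    i=cv2.imread(f"pics/{n}0.png");k=get_calibration(n)
    pts=[t+R@np.array(v) for v in [(x,0,z) for x in(-16,16) for z in(-59,-45.5,45.5,59)]+[(0,0,0)]]
    i=cv2.resize(i[y0:y1,x0:x1],None,fx=3,fy=3,interpolation=cv2.INTER_CUBIC)
    for u in proj(k,pts): cv2.circle(i,(int((u[0]-x0)*3),int((u[1]-y0)*3)),2,(0,0,255),-1)
    out.append(cv2.convertScaleAbs(i,alpha=1.6,beta=20))
cv2.imwrite("pics/t9.png",np.hstack(out))
```

```text
(no output)
```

View pics/t9.png

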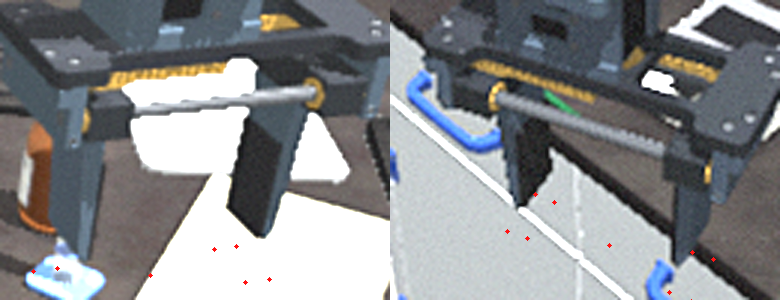

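Run:
```python
from station import *
from h import *
np.set_printoptions(precision=2,suppress=True)
t=np.array([200.63,-538.28,185.95]);R=np.array([[-.937,0,.349],[-.349,0,-.937],[0,-1,0]])
# corner triangulation: right finger inner? solve point from side & scene rays
obs={"side":[(430+265/3,170+235/3),(430+85/3,170+262/3),(430+232/3,170+210/3)],"scene":[(230+(683-390)/3,220+265/3),(230+(520-390)/3,220+208/3)]}
for n,l in obs.items():
    c=get_calibration(n);m,r,tv=P(c);Rc=cv2.Rodrigues(r)[0];o=-Rc.T@tv.ravel()
    for uv in l:
        d=Rc.T@np.linalg.inv(m)@np.array([*uv,1.])
        # in tool frame: param by tool z
        oo=R.T@(o-t);dd=R.T@d
        for tz in (-59,-45.5,45.5,59):
            q=oo+dd*(tz-oo[2])/dd[2]
            if abs(q[0])<60: print(n,np.round(uv),q)
```

```text
side [518. 248.] [ 22.68 -34.11  45.5 ]
side [518. 248.] [  4.81 -20.83  59.  ]
side [458. 257.] [ 33.54 -39.21 -59.  ]
side [458. 257.] [ 10.43 -21.92 -45.5 ]
side [507. 240.] [ -7.81 -30.16  45.5 ]
side [507. 240.] [-26.63 -16.76  59.  ]
scene [328. 308.] [-2.39 -3.3  45.5 ]
scene [328. 308.] [ 31.5  -45.46  59.  ]
scene [273. 289.] [  1.3   -5.19 -59.  ]
scene [273. 289.] [ 21.41 -30.34 -45.5 ]
```

The start pictures show that the visible fingertips end about 20–28 mm short of the reported TCP. That fits the missing contact, so I'll keep descending and watch the force.

Call:
{"method": "arm_command", "body": {
  "rows": [
    [0, 0, 0, 0, 0.15, 0, 255],
    [0, 0, 0, 0, 0.15, 0, 255],
    [0, 0, 0, 0, 0, 0, 255]
  ]
}}

```text
clock: 4.73
eef_pos: [450.3, -363.2, 41.2]
eef_rot: [[-0.994, -0.0, 0.111], [-0.111, 0.0, -0.994], [0.0, -1.0, -0.0]]
force: [0.1, 0.2, 0.1]
opening: 0.5
```

Call:
{"method": "arm_command", "body": {
  "rows": [
    [0, 0, 0, 0, 0.15, 0, 255],
    [0, 0, 0, 0, 0.15, 0, 255],
    [0, 0, 0, 0, 0, 0, 255]
  ]
}}

```text
clock: 4.98
eef_pos: [450.3, -363.2, 38.2]
eef_rot: [[-0.994, -0.0, 0.111], [-0.111, 0.0, -0.994], [0.0, -1.0, -0.0]]
force: [0.8, 0.2, 0.3]
opening: 0.6
```

Call:
{"method": "arm_command", "body": {
  "rows": [
    [0, 0, 0, 0, 0.15, 0, 255],
    [0, 0, 0, 0, 0.1, 0, 255],
    [0, 0, 0, 0, 0, 0, 255]
  ]
}}

```text
clock: 5.23
eef_pos: [450.4, -363.3, 35.8]
eef_rot: [[-0.994, -0.0, 0.111], [-0.111, 0.0, -0.994], [0.0, -1.0, -0.0]]
force: [0.8, -0.4, -0.3]
opening: 0.7
```

Call:
{"method": "arm_command", "body": {
  "rows": [
    [0, 0, 0, 0, 0.1, 0, 255],
    [0, 0, 0, 0, 0.1, 0, 255],
    [0, 0, 0, 0, 0, 0, 255]
  ]
}}

```text
clock: 5.48
eef_pos: [450.4, -363.3, 33.9]
eef_rot: [[-0.994, -0.0, 0.111], [-0.111, 0.0, -0.994], [0.0, -1.0, -0.0]]
force: [1.3, 0.8, 0.3]
opening: 0.8
```

Run:
```python
from station import *
from h import *
np.set_printoptions(precision=2,suppress=True)
a=camera("side");b=camera("scene");c=camera("wrist");s=sense();print(s["eef_pos"],s["force"])
f=lambda i:cv2.resize(i,(400,300),interpolation=cv2.INTER_CUBIC)
cv2.imwrite("pics/s10.png",np.vstack([np.hstack([f(a[205:265,333:413]),f(b[215:275,290:370])]),np.hstack([f(c[130:250,240:400]),f(cv2.imread("pics/side0.png")[205:265,333:413])])]))
```

```text
[ 450.55 -363.41   34.06] [ 0.1  -0.12 -0.02]
```

View pics/s10.png

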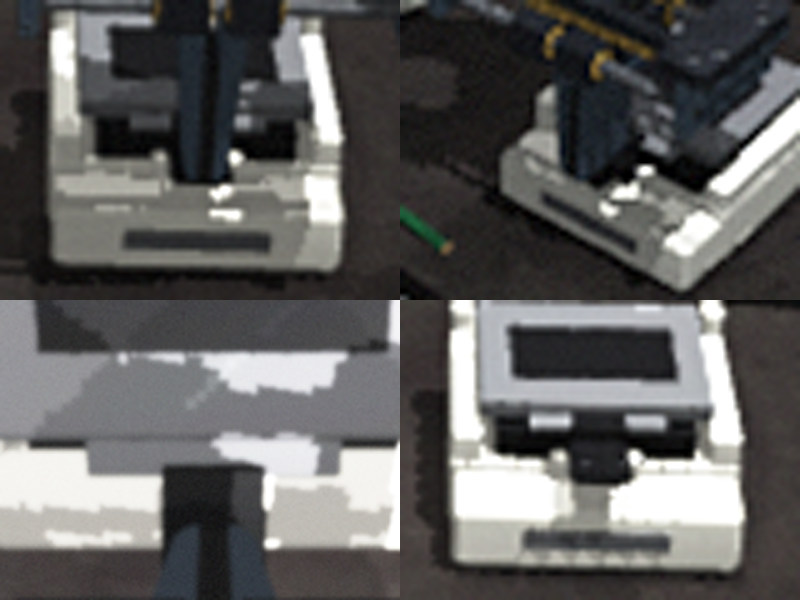

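Call:
{"method": "arm_command", "body": {
  "rows": [
    [0, 0, 0, 0, 0.1, 0, 255],
    [0, 0, 0, 0, 0.1, 0, 255],
    [0, 0, 0, 0, 0, 0, 255]
  ]
}}

```text
clock: 5.88
eef_pos: [450.4, -363.3, 31.8]
eef_rot: [[-0.994, -0.0, 0.111], [-0.111, 0.0, -0.994], [0.0, -1.0, -0.0]]
force: [0.0, -0.8, 0.9]
opening: 0.6
```

Call:
{"method": "arm_command", "body": {
  "rows": [
    [0, 0, 0, 0, 0.1, 0, 255],
    [0, 0, 0, 0, 0.1, 0, 255],
    [0, 0, 0, 0, 0, 0, 255]
  ]
}}

```text
clock: 6.13
eef_pos: [449.8, -363.5, 30.9]
eef_rot: [[-0.994, -0.001, 0.111], [-0.111, -0.0, -0.994], [0.001, -1.0, 0.0]]
force: [-3.6, 0.3, 7.3]
opening: 0.4
```

Run:
```python
from station import *
from h import *
np.set_printoptions(precision=2,suppress=True)
a=camera("side");b=camera("scene");c=camera("wrist");s=sense();print(s["eef_pos"],s["force"])
f=lambda i:cv2.convertScaleAbs(cv2.resize(i,(400,300),interpolation=cv2.INTER_CUBIC),alpha=1.8,beta=20)
cv2.imwrite("pics/s11.png",np.vstack([np.hstack([f(a[205:265,333:413]),f(b[215:275,290:370])]),np.hstack([f(c[130:250,240:400]),f(cv2.imread("pics/side0.png")[205:265,333:413])])]))
```

```text
[ 449.93 -363.52   30.99] [-2.56  1.14  7.39]
```

View pics/s11.png

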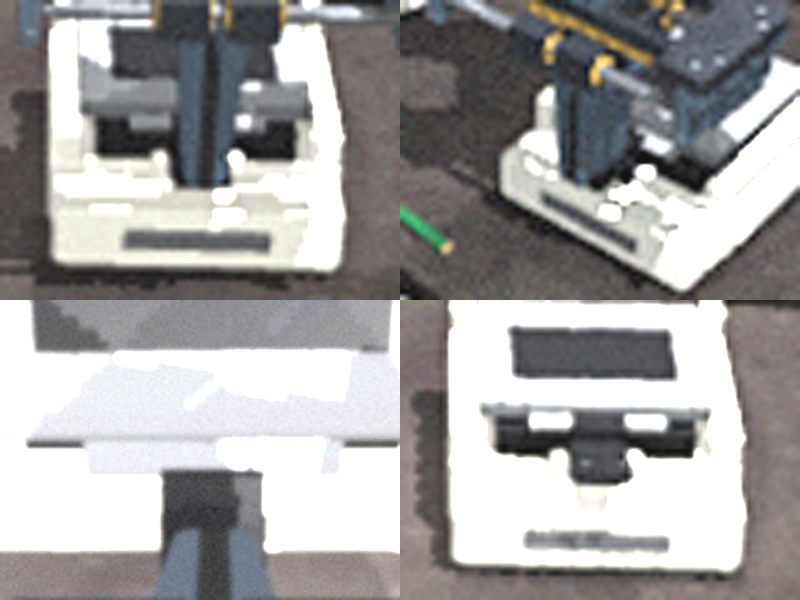

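Contact at last: 7 N up with −3.6 N in x, which matches the rocker pad's forward arc, though the tip may sit too near the pivot. I'll lift slightly, shift 5 mm toward the front and press on.

Call:
{"method": "arm_command", "body": {
  "rows": [
    [0, 0, 0, 0, -0.3, 0, 255],
    [0, 0, 0, 0.5, 0, 0, 255],
    [0, 0, 0, 0, 0.2, 0, 255],
    [0, 0, 0, 0, 0.1, 0, 255],
    [0, 0, 0, 0, 0, 0, 255]
  ]
}}

```text
clock: 6.7
eef_pos: [444.1, -364.2, 30.3]
eef_rot: [[-0.994, -0.002, 0.111], [-0.111, -0.0, -0.994], [0.003, -1.0, -0.0]]
force: [-4.1, -0.6, 7.2]
opening: 0.8
```

Call:
{"method": "arm_command", "body": {
  "rows": [
    [0, 0, 0, 0, 0.1, 0, 255],
    [0, 0, 0, 0, 0.1, 0, 255],
    [0, 0, 0, 0, 0, 0, 255]
  ]
}}

```text
clock: 6.95
eef_pos: [443.0, -364.3, 28.7]
eef_rot: [[-0.994, -0.004, 0.112], [-0.112, -0.0, -0.994], [0.004, -1.0, -0.0]]
force: [-7.9, -0.3, 10.4]
opening: 0.8
```

```bash
cat > look.py <<'E'
import sys
from station import *
from h import *
np.set_printoptions(precision=2,suppress=True)
a=camera("side");b=camera("scene");c=camera("wrist");s=sense();print(s["clock"],s["eef_pos"],s["force"],s["torque"])
f=lambda i:cv2.convertScaleAbs(cv2.resize(i,(400,300),interpolation=cv2.INTER_CUBIC),alpha=1.3,beta=10)
cv2.imwrite(sys.argv[1],np.vstack([np.hstack([f(a[175:265,313:433]),f(b[200:275,280:380])]),np.hstack([f(c[0:300,120:520]),f(b)])]))
E
python3 look.py pics/s12.png
```

```text
7.1 [ 443.03 -364.33   28.73] [-8.54 -0.56  9.62] [-0.17  1.41  0.01]
```

View pics/s12.png

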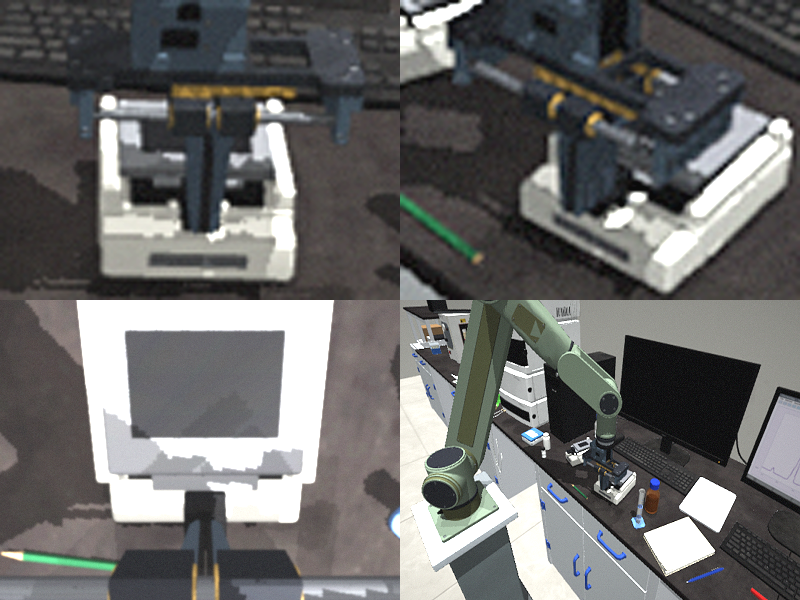

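The pad moves forward as it sinks and drags the tip (Fx −8). I'll follow its arc while pressing further.

Call:
{"method": "arm_command", "body": {
  "rows": [
    [0, 0, 0, 0.2, 0.1, 0, 255],
    [0, 0, 0, 0.1, 0.1, 0, 255],
    [0, 0, 0, 0, 0, 0, 255]
  ]
}}

```text
clock: 7.35
eef_pos: [441.3, -364.6, 26.6]
eef_rot: [[-0.994, -0.002, 0.111], [-0.111, -0.0, -0.994], [0.002, -1.0, 0.0]]
force: [-3.8, 0.1, 8.7]
opening: 0.4
```

Call:
{"method": "arm_command", "body": {
  "rows": [
    [0, 0, 0, 0.1, 0.1, 0, 255],
    [0, 0, 0, 0.1, 0.1, 0, 255],
    [0, 0, 0, 0, 0, 0, 255]
  ]
}}

```text
clock: 7.6
eef_pos: [440.9, -364.7, 25.7]
eef_rot: [[-0.994, 0.001, 0.11], [-0.11, -0.001, -0.994], [-0.001, -1.0, 0.001]]
force: [-2.3, 2.1, 12.7]
opening: 0.5
```

```bash
python3 look.py pics/s13.png
```

```text
7.75 [ 440.9  -364.74   25.73] [-2.4   2.12 12.08] [0.44 0.27 0.07]
```

View pics/s13.png

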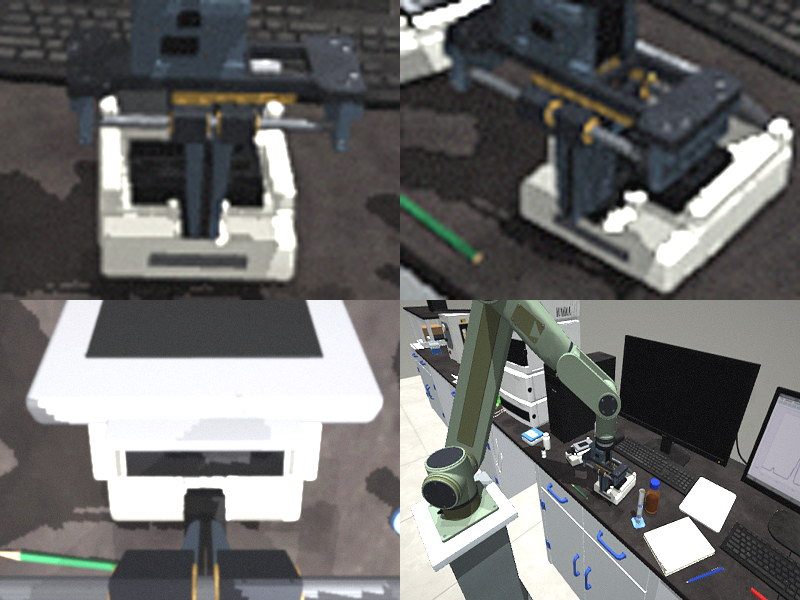

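The lid has sprung ajar, as the wrist and side views show: the plate is raised and the cell well is visible. I'll retreat up and back.

Call:
{"method": "arm_command", "body": {
  "rows": [
    [0, 0, 0, 0, -0.8, 0, 255],
    [0, 0, 0, 0.5, -2, 0, 255],
    [0, 0, 0, 3, -3, 0, 255],
    [0, 0, 0, 3, -2, 0, 255],
    [0, 0, 0, 0, -1, 0, 255]
  ]
}}

```text
clock: 8.17
eef_pos: [373.0, -371.9, 113.5]
eef_rot: [[-0.994, -0.001, 0.109], [-0.109, -0.001, -0.994], [0.001, -1.0, 0.001]]
force: [0.2, 0.9, -0.5]
opening: 1.0
```

Call:
{"method": "arm_command", "body": {
  "rows": [
    [0, 0, 0.125, 0, 0, 0, 255],
    [0, 0, 0.125, 0, 0, 0, 255],
    [0, 0, 0.125, 0, 0, 0, 255],
    [0, 0, 0.125, 0, 0, 0, 255],
    [0, 0, 0, 0, 0, 0, 255]
  ]
}}

```text
clock: 8.58
eef_pos: [373.5, -369.0, 108.7]
eef_rot: [[-0.893, 0.437, 0.109], [-0.094, 0.057, -0.994], [-0.441, -0.898, -0.01]]
force: [-0.5, 0.2, -0.0]
opening: 0.5
```

```bash
cat > rf.py <<'E'
from station import *
from h import *
np.set_printoptions(precision=2,suppress=True)
p=[529.7,-354.7,.116]
s=sense();c,sn=np.cos(p[2]),np.sin(p[2]);A=np.array([[c,sn,0],[-sn,c,0],[0,0,1]])
R=A@s["eef_rot"];t=A@(s["eef_pos"]-np.array([p[0],p[1],0]))
print(s["clock"],"q",s["qpos"],"\nreader-frame TCP",t,"\n",R,"tip",t-26*R[:,1])
E
python3 rf.py; python3 look.py pics/s14.png
```

```text
8.5833 q [-62.6   13.32 115.62  34.45  47.07  -1.72] 
reader-frame TCP [-156.84    3.92  108.74] 
 [[-0.9   0.44 -0.01]
 [ 0.01  0.01 -1.  ]
 [-0.44 -0.9  -0.01]] tip [-168.3     3.76  132.08]
8.7333 [ 376.93 -370.57  110.79] [-0.46 -0.43 -0.09] [-0.01  0.22 -0.01]
```

View pics/s14.png

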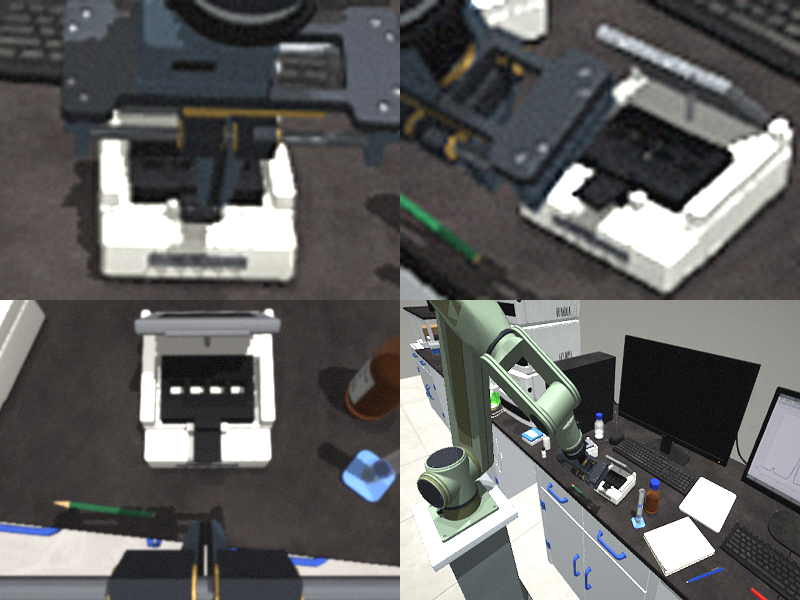

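The lid stands ajar and the tab and well are clear. I'll check the settled pose, then approach beneath the lip.

```bash
python3 rf.py
python3 - <<'E'
from station import *
from h import *
# project ajar lid edge, for check of angle, on wrist image
p=[529.7,-354.7,.116];c=get_calibration("wrist");i=camera("wrist")
for th,col in((.7,(0,0,255)),(.8,(0,255,0)),(.9,(255,0,0))):
    X=tw(p,[(55-105*np.cos(th),y,60+105*np.sin(th)) for y in(-30,0,30)])
    for u in proj(c,X): cv2.circle(i,(int(u[0]),int(u[1])),2,col,-1)
cv2.imwrite("pics/w15.png",cv2.resize(i[0:200,200:460],None,fx=3,fy=3))
E
```

```text
8.7333 q [-62.2   13.35 115.15  34.11  47.11  -1.26] 
reader-frame TCP [-153.59    1.92  110.79] 
 [[-0.9   0.44 -0.  ]
 [ 0.    0.   -1.  ]
 [-0.44 -0.9  -0.01]] tip [-165.      1.82  134.15]
```

View pics/w15.png

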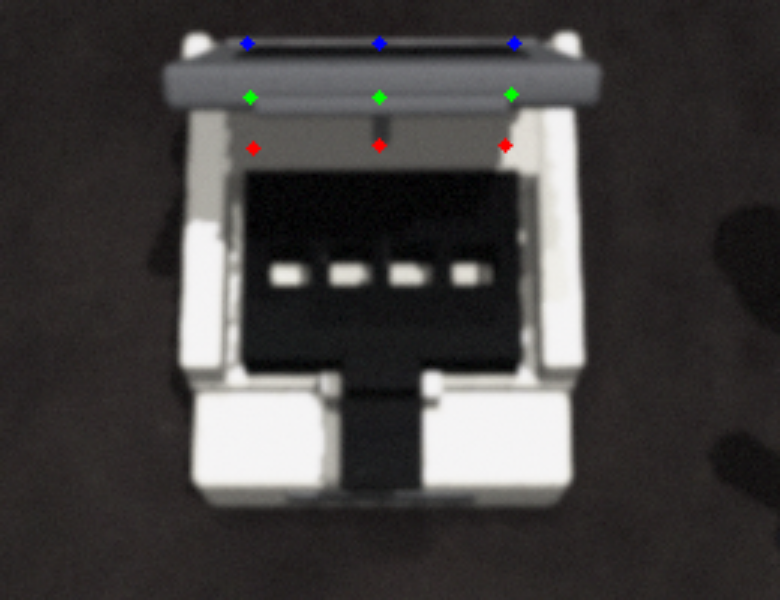

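The lid angle reads about 0.79 rad (green marks), as expected. Approaching to about 25 mm before contact.

Call:
{"method": "arm_command", "body": {
  "rows": [
    [0, 0, 0, -2.3, 2.1, 0.2, 255],
    [0, 0, 0, -2.3, 2.1, 0, 255],
    [0, 0, 0, -2.4, 2.1, 0, 255],
    [0, 0, 0, -2.4, 2, 0, 255],
    [0, 0, 0, 0, 0, 0, 255]
  ]
}}

```text
clock: 9.2
eef_pos: [502.7, -356.4, 77.0]
eef_rot: [[-0.891, 0.437, 0.12], [-0.105, 0.057, -0.993], [-0.441, -0.898, -0.005]]
force: [0.6, -0.0, -0.6]
opening: 0.5
```

```bash
python3 look.py pics/s16.png;python3 rf.py
```

```text
9.35 [ 498.14 -357.11   77.53] [-0.07 -0.07  0.48] [-0.04  0.31  0.04]
9.35 q [-49.3   20.58 110.1   35.05  39.75   8.59] 
reader-frame TCP [-31.63   1.26  77.53] 
 [[-0.9   0.44  0.  ]
 [ 0.    0.01 -1.  ]
 [-0.44 -0.9  -0.01]] tip [-43.06   1.13 100.88]
```

View pics/s16.png

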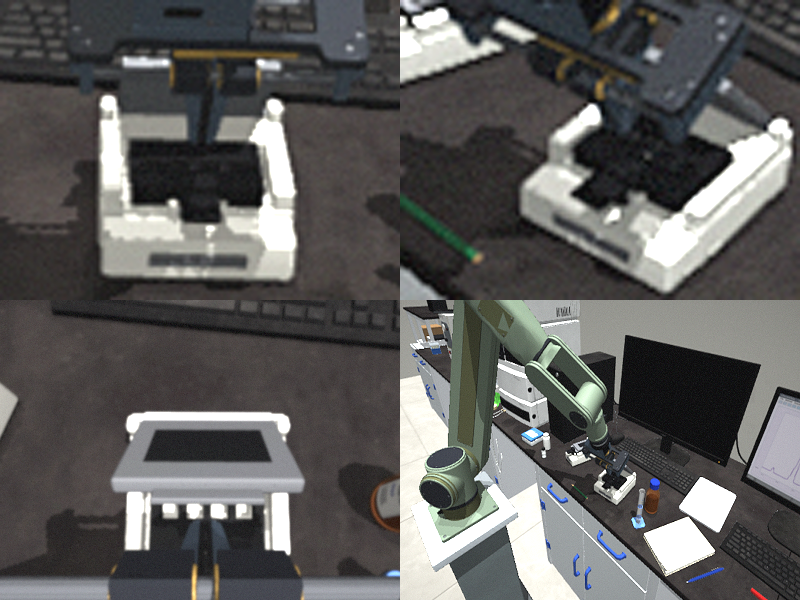

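The finger is beneath the lip and clear of it. Now I'll push up and back along the arc.

Call:
{"method": "arm_command", "body": {
  "rows": [
    [0, 0, 0, -1.2, 0, 0, 255],
    [0, 0, 0, -1.3, -0.1, 0, 255],
    [0, 0, 0, -0.7, -0.2, 0, 255],
    [0, 0, 0, -0.7, -0.2, 0, 255],
    [0, 0, 0, 0, 0, 0, 255]
  ]
}}

```text
clock: 9.77
eef_pos: [530.5, -355.1, 100.9]
eef_rot: [[-0.891, 0.439, 0.114], [-0.101, 0.053, -0.993], [-0.442, -0.897, -0.003]]
force: [0.1, -0.8, 0.2]
opening: 0.6
```

```bash
python3 look.py pics/s17.png;python3 rf.py
```

```text
9.9167 [ 529.14 -354.43   99.22] [0.32 0.86 0.19] [-0.08  0.33  0.01]
9.9167 q [-46.53  20.52 106.19  32.15  41.78  14.88] 
reader-frame TCP [-0.53  0.34 99.22] 
 [[-0.9   0.44 -0.  ]
 [ 0.    0.   -1.  ]
 [-0.44 -0.9  -0.01]] tip [-11.97   0.23 122.57]
```

View pics/s17.png

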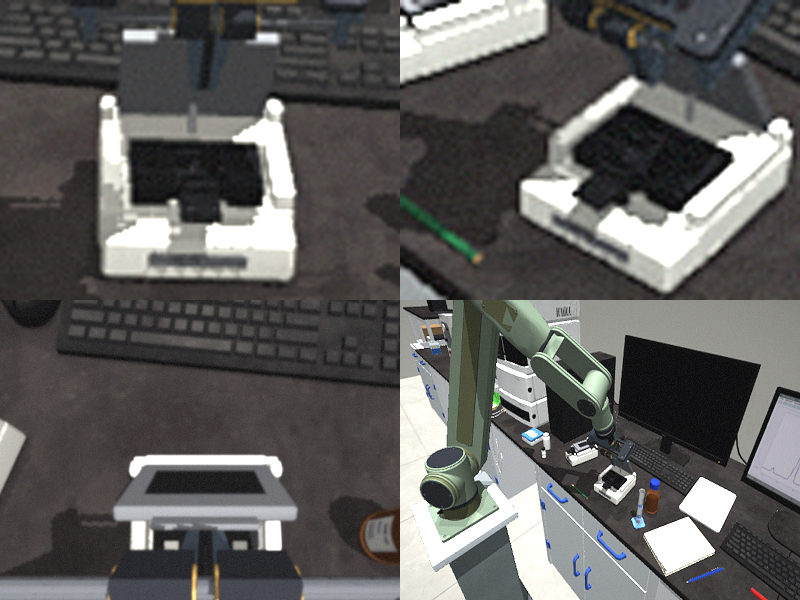

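Call:
{"method": "arm_command", "body": {
  "rows": [
    [0, 0, 0, -0.9, -0.2, 0, 255],
    [0, 0, 0, -0.8, -0.2, 0, 255],
    [0, 0, 0, -1, 0.1, 0, 255],
    [0, 0, 0, -1, 0.1, 0, 255],
    [0, 0, 0, -1, 0.1, 0, 255]
  ]
}}

```text
clock: 10.33
eef_pos: [572.4, -349.7, 121.4]
eef_rot: [[-0.892, 0.437, 0.114], [-0.1, 0.055, -0.993], [-0.441, -0.898, -0.005]]
force: [-0.3, -0.5, -0.7]
opening: 0.5
```

```bash
python3 look.py pics/s18.png;python3 rf.py
```

```text
10.4833 [ 572.45 -349.6   121.29] [-0.1  -1.16 -1.41] [-0.03  0.25 -0.01]
10.4833 q [-42.96  21.38 100.97  29.14  44.01  21.7 ] 
reader-frame TCP [ 43.05   0.12 121.29] 
 [[-0.9   0.44 -0.  ]
 [ 0.    0.   -1.  ]
 [-0.44 -0.9  -0.  ]] tip [ 31.59   0.02 144.63]
```

View pics/s18.png

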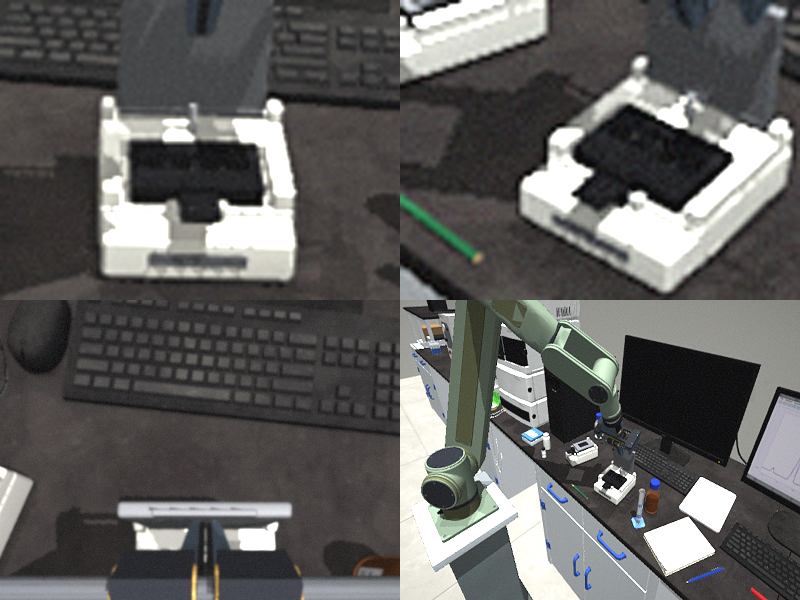

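The lid is nearly upright. Pushing on past vertical.

Call:
{"method": "arm_command", "body": {
  "rows": [
    [0, 0, 0, -0.9, 0.4, 0, 255],
    [0, 0, 0, -0.9, 0.5, 0, 255],
    [0, 0, 0, -0.9, 0.5, 0, 255],
    [0, 0, 0, -0.9, 0.5, 0, 255],
    [0, 0, 0, -0.3, 0.2, 0, 255]
  ]
}}

```text
clock: 10.9
eef_pos: [615.8, -344.5, 118.4]
eef_rot: [[-0.893, 0.435, 0.116], [-0.102, 0.055, -0.993], [-0.439, -0.899, -0.005]]
force: [-7.9, -1.1, 3.0]
opening: 0.4
```

```bash
python3 look.py pics/s19.png;python3 rf.py
```

```text
11.05 [ 614.71 -344.71  118.7 ] [-6.8  -0.97  4.3 ] [-0.19  1.12  0.  ]
11.05 q [-39.73  23.93  97.08  27.48  43.99  26.26] 
reader-frame TCP [ 85.59   0.08 118.7 ] 
 [[-0.9   0.44 -0.  ]
 [ 0.    0.   -1.  ]
 [-0.44 -0.9  -0.01]] tip [ 74.19  -0.03 142.07]
```

View pics/s19.png

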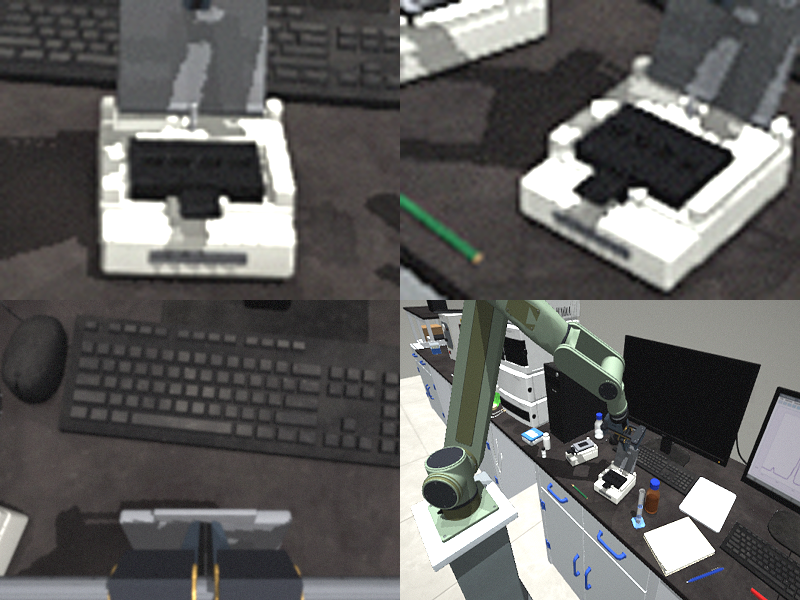

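The force has risen to 7 N and the tip geometry gives about 1.9 rad, so the lid is at its stop. Backing away level, then up.

Call:
{"method": "arm_command", "body": {
  "rows": [
    [0, 0, 0, 0.9, -0.5, 0, 255],
    [0, 0, 0, 1.8, -0.9, 0, 255],
    [0, 0, 0, 2.7, -1.3, 0, 255],
    [0, 0, 0, 2.7, -1.5, 0, 255],
    [0, 0, 0, 2.5, -2.5, 0, 255]
  ]
}}

```text
clock: 11.47
eef_pos: [489.5, -357.6, 130.7]
eef_rot: [[-0.893, 0.435, 0.115], [-0.1, 0.058, -0.993], [-0.438, -0.899, -0.009]]
force: [0.2, 0.2, -0.2]
opening: 0.9
```

Call:
{"method": "arm_command", "body": {
  "rows": [
    [0, 0, 0, 2.5, -2.5, 0, 255],
    [0, 0, 0, 2.5, -2.5, 0, 255],
    [0, 0, 0, 2.5, -2.5, 0, 255],
    [0, 0, 0, 2, -2, 0, 255],
    [0, 0, 0, 0, 0, 0, 255]
  ]
}}

```text
clock: 11.88
eef_pos: [362.1, -375.2, 178.0]
eef_rot: [[-0.892, 0.438, 0.11], [-0.098, 0.05, -0.994], [-0.441, -0.898, -0.002]]
force: [0.7, -0.8, 0.2]
opening: 0.4
```

```bash
sed -i 's/f(c\[0:300,120:520\])/f(c)/' look.py; python3 look.py pics/s20.png;python3 rf.py
```

```text
12.0333 [ 365.12 -373.94  176.31] [ 0.41 -0.19 -0.25] [-0.04  0.23 -0.03]
12.0333 q [-63.82   8.85 109.96  30.16  56.     3.76] 
reader-frame TCP [-165.7    -0.06  176.31] 
 [[-0.9   0.44 -0.  ]
 [ 0.    0.   -1.  ]
 [-0.44 -0.9  -0.  ]] tip [-177.17   -0.15  199.65]
```

View pics/s20.png

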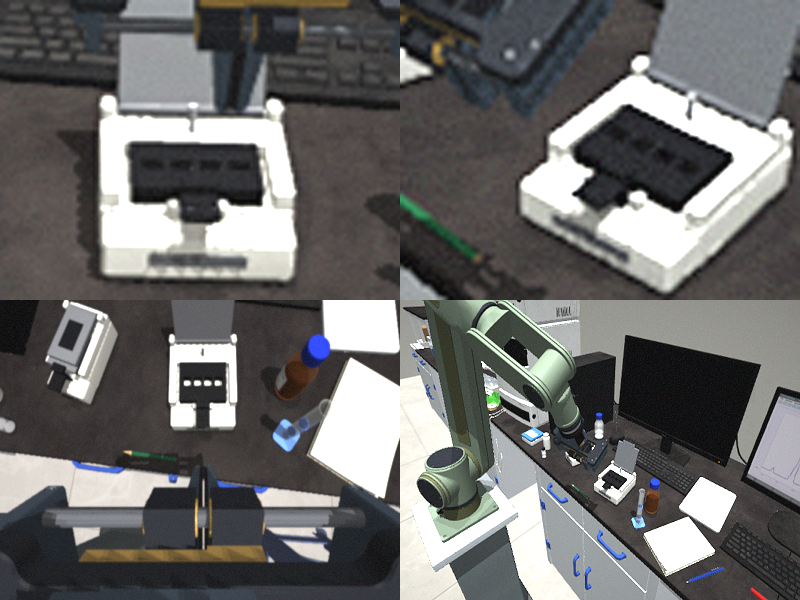

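The lid is open and the arm is clear. A final check of lid angle and reader position against the model:

Run:
```python
from station import *
from h import *
p=[529.7,-354.7,.116]
out=[]
for n,(x0,x1,y0,y1) in (("side",(320,430,150,270)),("scene",(270,380,160,280))):
    k=get_calibration(n);i=camera(n);i=cv2.resize(i[y0:y1,x0:x1],None,fx=3.5,fy=3.5)
    def dr(X,col):
        for u in proj(k,tw(p,X)): cv2.circle(i,(int((u[0]-x0)*3.5),int((u[1]-y0)*3.5)),2,col,-1)
    for th,col in((1.75,(0,0,255)),(1.95,(0,255,0))):
        dr([(55-105*np.cos(th),y,60+105*np.sin(th)) for y in(-30,0,30)],col)
    dr([(-75,65,3),(-75,-65,3),(75,-65,3)],(255,0,0)); dr([(-88,13,57),(-88,-13,57)],(0,255,255))
    out.append(i)
a=camera("side");b=cv2.imread("pics/side0.png")
o=[cv2.resize(v[185:275,165:425],(385,133)) for v in(b,a)]
cv2.imwrite("pics/f21.png",np.vstack([np.hstack(out),np.hstack(o)]))
```

```text
(no output)
```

View pics/f21.png

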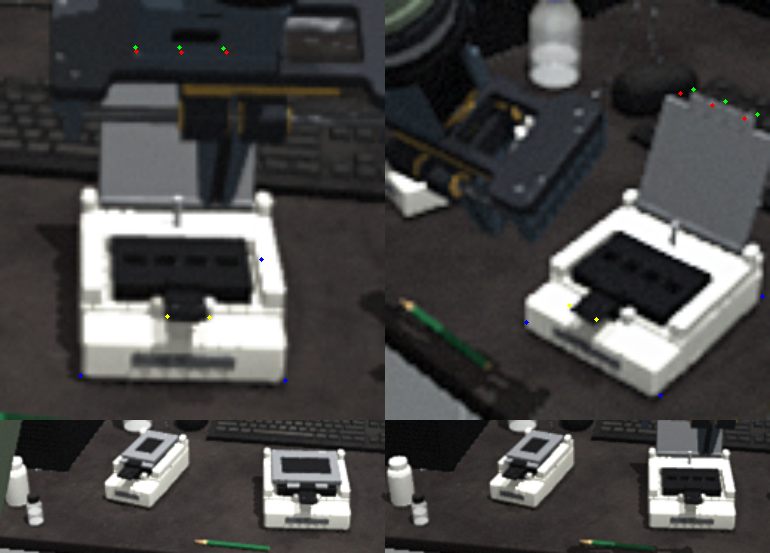

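```bash
python3 -c "
from station import *
print(close_job())"
```

```text
the job is handed in; nothing more can be done
None
```

The wide reader's lid is fully open. I pressed its release tab with the closed fingertips, the lid sprang to about 0.8 rad, and I pushed it up and back along its arc until it reached its stop. I then backed the arm clear and handed the job in at about 12 s.

**Last checks, all from the pictures:**
- The lid edge lies on the model line for 1.95 rad, with the arm off it.
- The tab looks up again.
- The reader's front corners still match the pose measured at the start.
- The narrow reader is shut, and it, the pencil, the white bottle and the vial look unmoved. The amber jar and cylinder are upright in the wrist view, and I did not measure any of these small things.

**What disagreed:**
- **TCP offset:** the fingertips end about 26 mm short of the reported TCP. Contact with the 58 mm high pad came only at a TCP height of about 32 mm, so I found it by watching the force.
- **Pressing force:** it reached about 12–13 N where 3–6 N was stated. I think this is because the tip rubbed on the pad as it swung and pressed near the pivot.
- **Force on the lid:** about 7–8 N at its stop, well under the 35 N limit.

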